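# Present the notched sample coupon to the inspection viewer

### The job

Three metal sample coupons stand in the slotted wooden rack; one of them has a small notch cut out of a top corner, and that end carries the paper label, on one face only. Lift the notched coupon out by its plain half, leaving the label uncovered, and hold it label up in front of the viewer's slanting lens: label squarely facing the lens, centred on it, about 9 cm from the glass. Finish there holding it still in the gripper, without touching the viewer and without shifting the other two coupons.

Things in the scene. Friction and masses are not known exactly. Their poses are not given: they have to be found in the camera images.
- coupon: the notched aluminium coupon, a flat plate 120 mm long (own x) x 8 mm thick (own y) x 50 mm high (own z), 0.10 to 0.18 kg, standing on a long edge in one of the rack's slots. Origin at the centre of its underside. The notch, 14 x 14 mm, is cut out of the top corner at the +x end; the label is at the +x end of the -y face: seen with the label towards you and the notch at the top, the notch is at the right. The plain half is x < 0.
- label (a point): centre of the white paper label (36 x 30 mm) on the notched coupon: 40 mm from its middle towards the notched end, 20 mm above its lower edge, on the -y face, which is the way the label faces
- blank_a: another coupon of the same size and material with four square corners and no label, in another slot; leave it there. Axes as for the notched one
- blank_b: a third coupon, like blank_a, in the remaining slot; leave it there
- rack: fixed low wooden rack, 150 x 160 mm, origin at the centre of its underside. Three slots run along its own x, at y = -50, 0 and +50 mm; their floor is 8 mm above the table and their side ribs reach to 24 mm, so the top edges of the coupons stand 58 mm above the table and their upper 34 mm are free. Any coupon may be in any slot; all coupons point their x axis along the rack's x. The rack may be turned any way round
- viewer: fixed inspection viewer: grey foot 130 x 120 x 16 mm, origin at the centre of its underside; steel post of 22 mm diameter 30 mm behind the origin (own +x), 351 mm high; the lens barrel hangs in front of it on the -x side, towards the robot
- lens: the viewer's black lens barrel, 105 mm long and 48 mm wide at the glass, fixed to the viewer. Origin at the centre of its front glass, 250 mm above the table and 65 mm in front of the viewer's origin; its own +z is the direction in which it looks: 45 degrees downwards and towards the robot's side (viewer's -x). The label belongs on this axis, 90 mm from the origin, facing back at the glass, so that the coupon slopes at 45 degrees with its label on the upper side

How it is judged:
On the way:
1. the notched coupon is lifted clear of the rack in the gripper (height (world z) of coupon above 0.07 m and contact force between coupon and the fingers above 1 N), for 0.2 s.
At the end, for the whole second after the job is handed in: The gripper holds the notched coupon still by its plain half, in the air: label centre 65 to 115 mm from the glass and within 20 mm of the lens axis both ways, label facing up and facing the lens within 17 degrees; viewer untouched, the other coupons within 20 mm of where they stood (contact force between coupon and the fingers above 1 N and height (world z) of label above 0.12 m and z of label in the frame of lens between 0.065 and 0.115 m and x of label in the frame of lens between -0.02 and 0.02 m and y of label in the frame of lens between -0.02 and 0.02 m and angle between the y axis of coupon and the z axis of lens, either way round below 0.3 rad and angle between coupon's own y axis and vertical above 2 rad and x of the grasp point in the frame of coupon below 0.005 m and linear speed of coupon below 0.02 m/s and contact force between coupon and viewer below 0.5 N and distance of each of blank_a, blank_b from where it was at the start of the episode below 0.02 m); the arm keeps its last pose, push and grip.
It fails at once if the viewer is touched by the robot or the coupon (contact force between any of the arm, the fingers, coupon and viewer above 2 N).
It fails at once if another coupon is shifted by more than 20 mm (distance of any of blank_a, blank_b from where it was at the start of the episode above 0.02 m).
It also fails if it takes over 38 s, if anything falls off the work surface, if the arm or the gripper's body presses on something with over 40 N, if the wrist force passes 120 N, or if a joint passes its speed limit or range.

### The arm

A 7-joint arm with a two-finger parallel gripper is mounted at the origin on a cart in front of the work surface, level with it; the furniture and walls round the work are solid. World frame = base frame: x ahead of the robot, y to its left, z up, the work surface at z = 0. Lengths are in m, angles in rad, forces in N, time in s.
With the tool pointing down it reaches from about 0.35 to 0.9 m from the base axis. Payload 8.1 kg.
Tool frame: the origin (TCP) lies on the centre line of the jaws, within the pads' length; the fingertips stand 19 mm ahead of it and the grasp point (between the pads) is the TCP (arm.tip_reach is the distance from the TCP to the fingertips, in m); z points along the fingers, y is the line along which they close (so a half turn about z gives the same grasp; the last joint's range is limited). The gripper opens to 92 mm and grips with 3 to 60 N. Pads are 19 mm wide; open, the fingers measure 130 mm over their backs; the gripper's body (75 mm by 190 mm) begins 47 mm behind the grasp point.
Start: joints at [1.048, 0.434, 0.025, 1.573, -0.012, 1.134, -0.075], TCP at [0.255, -0.571, 0.246] pointing down, gripper open.
Joint ranges: [-2.62, 2.62], [-0.44, 2.09], [-1.27, 1.32], [0.08, 2.57], [-1.32, 4.46], [0.12, 2], [-2.74, 2.74]. Speed limits (rad/s): [2.22, 2.22, 3.01, 3.01, 3.14, 3.14, 3.14].

### API

Orientations are given as a rotation vector (axis times angle).
In Python, from cell import arm gives the robot as it stands.
- The arm moves only by the tool arm_command, never from a script. Its argument "targets" is a list that holds one entry, the list of rows, each a list of 6 numbers: the shift along the tool's x, y, z in m, then the turn, a rotation vector about the tool's x, y, z in rad. A call has 1 to 10 rows; each row shifts and turns the commanded pose from where the row before left it, along the tool's axes as they then stand; what a row does not reach is not made up. A row lasts 1/8 s, in which the tool goes at most 62.5 mm and 10.7 degrees, less where a joint would pass 70% of its speed; a pose out of reach is approached as far as the arm can. A call with a gripper value outside its range is refused whole. "jaw" is the finger opening in m, from 0 to 0.0918, set as the call begins (left out, the last holds). The fingers move at their own pace and stop on an object; "newtons" is the grip in N (left out, the last holds). Time passes only in rows, so rows that do not move let the fingers close. It gives the time, the measured TCP pose, the force, the opening and the grip force at its end, in the units of the state.
- arm.observe(): the state, without advancing time (a new reading comes with each control period).
- arm.get_image(name): name is "side" or "top" or "wrist"; returns a dict with "pixels" (480x640x3 uint8, red, green, blue), "z_map" (480x640 float32, m along the optical axis (not along the pixel's ray), 0 where there is no reading), "fx", "fy", "cx", "cy" (pixels), "xyz" and "rotation" of the camera in the world; the wrist camera has in their place "T_tool_cam" (4x4, takes a point from camera to tool coordinates, whose origin is the TCP and whose axes are the flange's). Camera axes: x right, y down, z forward; pixel columns grow to the right and rows downward; lengths in m; the calibration is good to about 2 mm. A picture is of the moment at which its call begins: read the wrist's pose just before it.
- arm.sign_off(): hands the job in; it is judged then, once.
The state is a dict: "clock": time; "joints": joint angles; "dq": joint speeds; "joint_efforts": joint torques, N m; "position": TCP position; "ee_rot": TCP orientation; "force": force on the tool from outside, world axes, zero at the start; "ft_torque": the same for the moment, N m; "width": opening from 0.0 (shut) to 1.0 (fully open); "gripper_force": force on a finger pad.
Only numpy, scipy, OpenCV 4.12 (cv2) and the standard library are available. Lean on these libraries where they do the work, as an engineer would, in place of code of your own. Each camera call takes 0.05 s, during which the arm holds its last target. There are 200 camera calls.

## Working session

There is one attempt and no reset: what is moved stays moved. The work goes in short steps, Python scripts to look and compute and a tool call to move; the robot and the scene stay as the last step left them, time stands still between calls to the robot, and variables do not carry over. Pictures are saved under pics/ and viewed, at most 10 in all, crops included, and the job is handed in when it is done.

Besides the shell and the picture viewer there is one more tool, called after "Emit:" by a JSON object that holds its "api" and its "payload", one argument or row to a line. arm_command: Moves the arm, as the interface text tells. Its arguments: {"type":"object","properties":{"targets":{"type":"array","items":{"type":"array","items":{"type":"array","items":{"type":"number"}}}},"jaw":{"type":"number"},"newtons":{"type":"number"}},"required":["targets"]}

```bash
ls; mkdir -p pics
python3 - <<'E'
from cell import arm
import cv2,numpy as np
s=arm.observe();print(s)
for n in ["side","top"]:
    d=arm.get_image(n);cv2.imwrite(f"pics/{n}0.png",d["pixels"][:,:,::-1]);np.savez(f"{n}0.npz",**d)
    print(n,d["fx"],d["cx"],d["cy"],d["xyz"],d["rotation"])
E
```

```text
pics
{'clock': 0.0, 'joints': array([ 1.04837055,  0.43522917,  0.02496018,  1.57409495, -0.01160435,
        1.13398748, -0.07506949]), 'dq': array([-8.35174293e-04,  2.71517006e-03,  1.24036079e-04,  5.35114863e-04,
       -3.82128005e-05,  1.99430490e-03, -1.21932938e-03]), 'joint_efforts': array([-4.19363696e-04, -6.67842865e+01,  9.85163748e-01, -3.14464188e+01,
       -6.02297159e-02,  4.26334469e-02,  1.14008296e-04]), 'position': array([ 0.25451395, -0.57030636,  0.24494178]), 'ee_rot': array([-3.07116842e+00, -6.54269288e-01,  7.18459749e-04]), 'force': array([ 0.77041922,  0.82211165, -0.26851318]), 'ft_torque': array([ 0.00248968, -0.02480111, -0.00069446]), 'gripper_force': 0.0, 'width': 1.0002909953156902}
side 575.3670854642812 310.9088857457577 231.71181785673664 [0.4404484  0.86283139 0.68700336] [-0.27426486  2.63520859 -1.52649747]
top 453.79371944936395 319.3130401468442 230.7139955285135 [ 0.49032326 -0.03224303  1.13597498] [-2.11341861  2.17014815 -0.10396029]
```

View pics/side0.png

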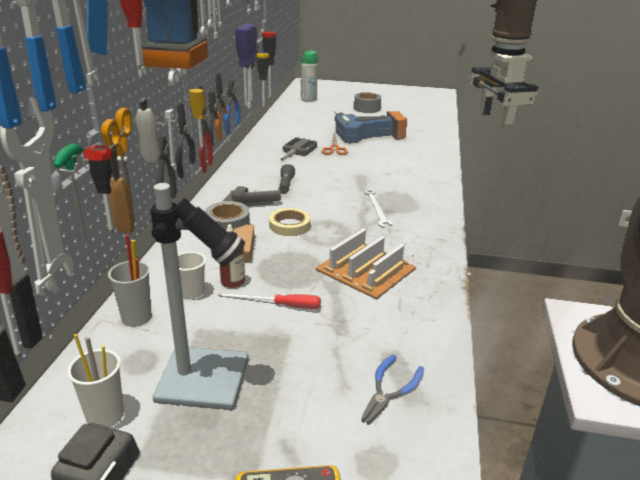

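View pics/top0.png

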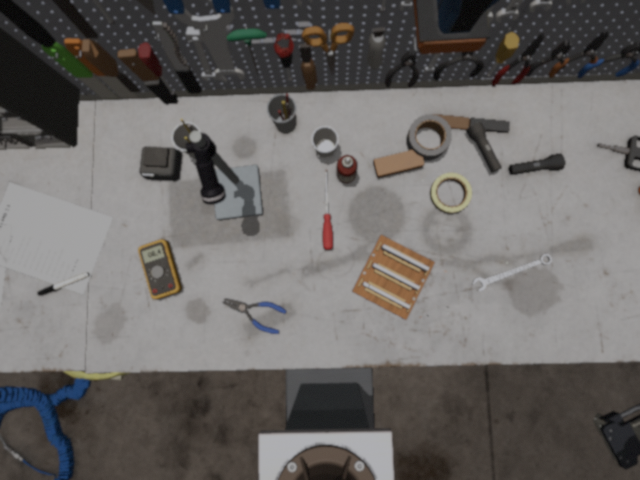

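The side view shows the rack at about (366,265) and the viewer foot at (200,377), with the barrel at (210,230). In the top view the rack is at (393,277) and the foot at (238,192). Next I'll zoom in on both and measure.

```bash
cat > h.py <<'E'
import numpy as np,cv2
from scipy.spatial.transform import Rotation as R
def load(f): return dict(np.load(f))
def ray(d,px,z):
    px=np.atleast_2d(px).astype(float)
    c=np.c_[(px[:,0]-d["cx"])/d["fx"],(px[:,1]-d["cy"])/d["fy"],np.ones(len(px))]
    w=c@R.from_rotvec(d["rotation"]).as_matrix().T
    return d["xyz"]+w*((z-d["xyz"][2])/w[:,2])[:,None]
def proj(d,P):
    c=(np.atleast_2d(P)-d["xyz"])@R.from_rotvec(d["rotation"]).as_matrix()
    return np.c_[c[:,0]/c[:,2]*d["fx"]+d["cx"],c[:,1]/c[:,2]*d["fy"]+d["cy"]]
def cloud(d):
    v,u=np.mgrid[:480,:640];z=d["z_map"]
    c=np.stack([(u-d["cx"])/d["fx"]*z,(v-d["cy"])/d["fy"]*z,z],-1)
    return c@R.from_rotvec(d["rotation"]).as_matrix().T+d["xyz"]
E
python3 - <<'E'
from h import *
for n,(x0,y0,x1,y1) in {"side":(310,220,425,300),"top":(340,225,445,325)}.items():
    d=load(n+"0.npz");c=d["pixels"][y0:y1,x0:x1,::-1]
    cv2.imwrite(f"pics/{n}z.png",cv2.resize(c,None,fx=5.6,fy=5.6,interpolation=cv2.INTER_CUBIC))
d=load("top0.npz");P=cloud(d);hsv=cv2.cvtColor(d["pixels"],cv2.COLOR_RGB2HSV)
roi=np.zeros((480,640),bool);roi[225:325,340:445]=1
m=roi&(hsv[...,1]>90)&(hsv[...,0]<25)
m=cv2.morphologyEx(m.astype(np.uint8),cv2.MORPH_CLOSE,np.ones((9,9)))
c=max(cv2.findContours(m,0,2)[0],key=cv2.contourArea)
w=ray(d,c[:,0,:],0.02);r=cv2.minAreaRect((w[:,:2]*1000).astype(np.float32));print("rack",r,cv2.boxPoints(r))
roi[:]=0;roi[160:225,205:270]=1
b=roi&(abs(P[...,2]-0.016)<0.006)
f=P[b][:,:2]*1000;r=cv2.minAreaRect(f.astype(np.float32));print("foot z",r,np.median(P[b][:,2]))
t=roi|True; 
# coupon tops by height
roi[:]=0;roi[225:325,340:445]=1
b=(roi&(P[...,2]>0.045)).astype(np.uint8);k,l,st,ce=cv2.connectedComponentsWithStats(b)
for i in range(1,k):
    if st[i,4]>15:
        q=P[l==i];print(st[i],cv2.minAreaRect((q[:,:2]*1000).astype(np.float32)),q[:,2].max())
E
```

```text
rack ((515.8609008789062, -177.58355712890625), (145.0645751953125, 154.50997924804688), 60.87957000732422) [[ 413.07343  -203.35178 ]
 [ 548.05316  -278.54358 ]
 [ 618.6484   -151.81534 ]
 [ 483.66864   -76.623535]]
foot z ((740.2997436523438, 206.91864013671875), (131.21388244628906, 120.23370361328125), 5.158933162689209) 0.01601956100348567
[382 244  47  26 208] ((560.2310791015625, -203.69595336914062), (119.50720977783203, 8.992152214050293), 60.62375259399414) 0.06429948622134973
[373 263  47  26 199] ((516.7000732421875, -179.61390686035156), (118.88172912597656, 8.28504753112793), 60.844608306884766) 0.06350174525014407
[364 284  47  24 171] ((479.937255859375, -123.60599517822266), (181.58872985839844, 29.082284927368164), 74.41563415527344) 1.1359749765403857
```

View pics/sidez.png

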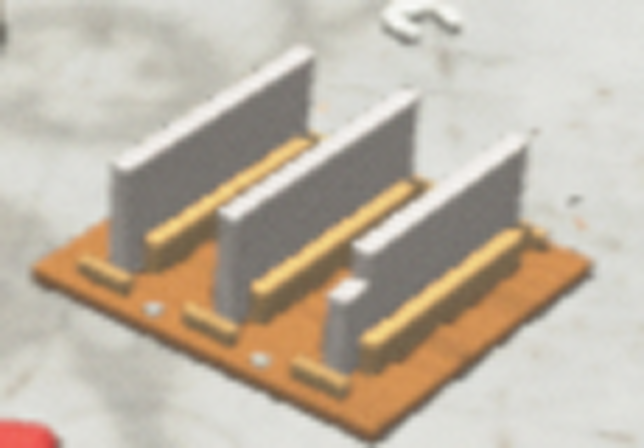

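View pics/topz.png

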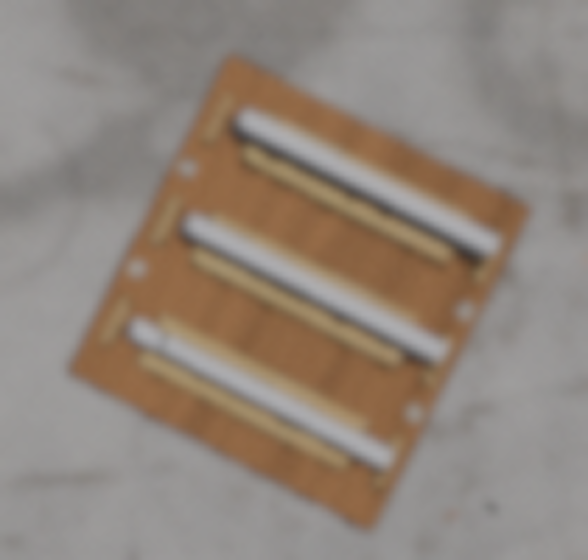

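The notched coupon is in the slot nearest the robot. Its notch is at the +y (left) end: side crop (345,290), top crop (145,330). No label shows on its robot-facing side, so the label faces away from the robot. Next I'll work out the approach and check the lens pose with an overlay.

```bash
cat >> h.py <<'E'
yw=np.radians(60.8); cx=np.array([np.cos(yw),np.sin(yw),0]); cy=np.array([-cx[1],cx[0],0])
def lens(o=(0.7403,0.2069),a=5.16):
    a=np.radians(a);Rz=R.from_euler('z',a).as_matrix()
    L=np.array([o[0],o[1],0])+Rz@[-.065,0,.25];lz=Rz@np.array([-1,0,-1])/2**.5
    return L,lz,Rz
def delta(s,P,M):
    T=R.from_rotvec(s["ee_rot"]).as_matrix()
    print("turn first (tool):",R.from_matrix(T.T@M).as_rotvec().round(4)," then shift:",(M.T@(P-s["position"])).round(4)," shift-in-old:",(T.T@(P-s["position"])).round(4))
E
python3 - <<'E'
from h import *
from cell import arm
s=arm.observe();T=R.from_rotvec(s["ee_rot"]).as_matrix();print(T.round(3))
C=np.array([.4732,-.1555,.008])
for sg in (1,-1):
    y=sg*cy;z=np.array([0,0,-1]);M=np.c_[np.cross(y,z),y,z]
    delta(s,C-0.03*cx+[0,0,.2],M)
L,lz,Rz=lens();print("lens",L,lz)
d=load("side0.npz");im=d["pixels"][:,:,::-1].copy();t=load("top0.npz");it=t["pixels"][:,:,::-1].copy()
th=np.linspace(0,6.28,40)[:,None];e1=Rz@[0,1,0];e2=np.cross(lz,e1)
c=lambda r,k:L+lz*k+r*(np.cos(th)*e1+np.sin(th)*e2)
post=np.array([.7403,.2069,0])+Rz@[.03,0,0]
for dd,ii in((d,im),(t,it)):
    for k in(0,-.105): cv2.polylines(ii,[proj(dd,c(.024,k)).astype(int)],1,(0,255,0) if k==0 else (0,0,255))
    cv2.polylines(ii,[proj(dd,[post,post+[0,0,.351]]).astype(int)],0,(255,0,255))
a=cv2.resize(im[170:410,110:270],None,fx=2.4,fy=2.4);b=cv2.resize(it[110:230,160:280],None,fx=3.3,fy=3.3)
o=np.zeros((576,790,3),np.uint8);o[:a.shape[0],:a.shape[1]]=a;o[:b.shape[0],390:390+b.shape[1]]=b[:, :400]
cv2.imwrite("pics/ov.png",o)
E
```

```text
[[ 0.913  0.408 -0.001]
 [ 0.408 -0.913  0.001]
 [-0.    -0.001 -1.   ]]
turn first (tool): [-4.0000e-04  1.9000e-03  2.5002e+00]  then shift: [-0.4388  0.0115  0.037 ]  shift-in-old: [ 0.3447 -0.2717  0.0374]
turn first (tool): [-1.500e-03 -3.000e-04 -6.414e-01]  then shift: [ 0.4388 -0.0115  0.037 ]  shift-in-old: [ 0.3447 -0.2717  0.0374]
lens [0.67556342 0.20105408 0.25      ] [-0.70424118 -0.06359527 -0.70710678]
```

View pics/ov.png

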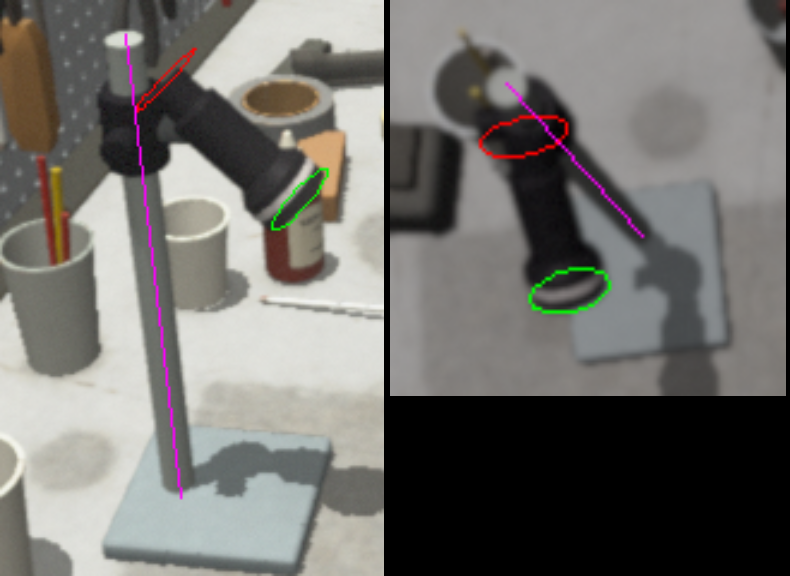

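The overlay agrees: the glass (300,200) and post line match in the side view, and the glass (570,290) matches in the top view. Now I'll move above the plain half with the jaws narrowed.

Emit:
{"api": "arm_command", "payload": {
  "targets": [
    [[0.03,0,0,0,0,0],[0.03,0,0,0,0,-0.128],[0.03,0,0,0,0,-0.128],[0.03,0,0,0,0,-0.128],[0.03,0,0,0,0,-0.128],[0.03,0,0,0,0,-0.129],[0.03,0,0,0,0,0]]
  ],
  "jaw": 0.032,
  "newtons": 30
}}

```text
clock: 0.98
position: [0.4123, -0.4391, 0.2452]
ee_rot: [-2.708, -1.591, 0.0]
force: [-0.2, -0.6, 0.1]
width: 0.354
gripper_force: 0.0
```

```bash
cat > g.py <<'E'
from h import *
from cell import arm
s=arm.observe();print(s["clock"],s["position"],s["joints"].round(2),s["width"])
C=np.array([.4732,-.1555,.008])
y=-cy;z=np.array([0,0,-1]);M=np.c_[np.cross(y,z),y,z]
delta(s,C-0.03*cx+[0,0,.2],M)
E
python3 g.py
```

```text
0.975 [ 0.41231162 -0.43914137  0.2451959 ] [ 0.85  0.41 -0.17  1.62  0.08  1.12  0.15] 0.3541546199420765
turn first (tool): [-0.0008 -0.0004  0.0016]  then shift: [ 0.2473 -0.0852  0.0372]  shift-in-old: [ 0.2474 -0.0848  0.0373]
```

Emit:
{"api": "arm_command", "payload": {
  "targets": [
    [[0.035,-0.012,0.005,0,0,0],[0.035,-0.012,0.005,0,0,0],[0.035,-0.012,0.005,0,0,0],[0.035,-0.012,0.005,0,0,0],[0.035,-0.012,0.005,0,0,0],[0.035,-0.012,0.005,0,0,0],[0.037,-0.013,0.007,0,0,0],[0,0,0,0,0,0],[0,0,0,0,0,0]]
  ]
}}

```text
clock: 2.1
position: [0.4581, -0.1836, 0.2086]
ee_rot: [2.71, 1.589, -0.001]
force: [0.1, -0.5, 0.4]
width: 0.346
gripper_force: 0.0
```

```bash
python3 g.py
python3 - <<'E'
from h import *
from cell import arm
s=arm.observe();d=arm.get_image("wrist")
T=np.eye(4);T[:3,:3]=R.from_rotvec(s["ee_rot"]).as_matrix();T[:3,3]=s["position"]
W=T@d["T_tool_cam"];d["xyz"]=W[:3,3];d["rotation"]=R.from_matrix(W[:3,:3]).as_rotvec()
np.savez("w1.npz",**d);cv2.imwrite("pics/w1.png",d["pixels"][:,:,::-1])
P=cloud(d);b=((P[...,2]>0.05)&(P[...,2]<.07)&(d["z_map"]>0)).astype(np.uint8)
k,l,st,ce=cv2.connectedComponentsWithStats(b)
for i in range(1,k):
    if st[i,4]>100:
        q=P[l==i];print(st[i],cv2.minAreaRect((q[:,:2]*1000).astype(np.float32)),np.median(q[:,2]))
E
```

```text
2.1 [ 0.45808982 -0.18359337  0.20864617] [ 0.5   0.28 -0.28  1.92  0.1   0.96 -0.34] 0.34576959268806895
turn first (tool): [-0.0002  0.0006 -0.0006]  then shift: [ 0.0019 -0.0005  0.0006]  shift-in-old: [ 0.0019 -0.0005  0.0006]
[ 438  103   29  160 2239] ((559.51513671875, -202.85646057128906), (120.00044250488281, 8.99832534790039), 60.9749755859375) 0.058909573705723584
[ 376  104   20  159 1941] ((515.7957763671875, -178.70314025878906), (119.24324035644531, 8.353068351745605), 60.74116897583008) 0.05903772094365484
[ 314  124   11  139 1452] ((468.7325744628906, -160.13848876953125), (105.34503173828125, 7.5494279861450195), 60.78298568725586) 0.05920319904783228
```

View pics/w1.png

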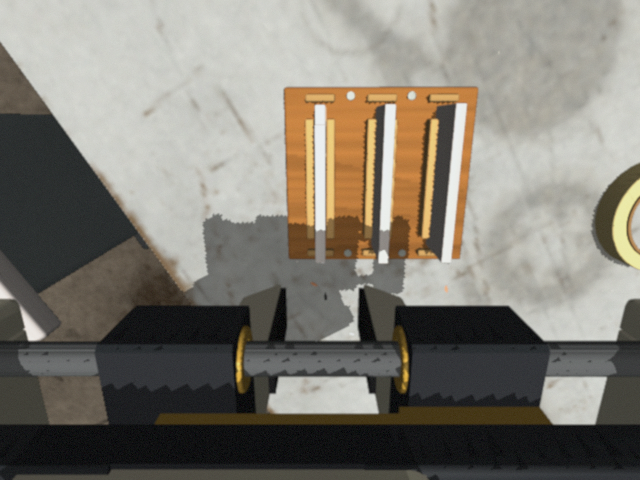

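The wrist view shows the notched coupon at (320,185). It is the leftmost one, with its notched end at the top near (320,110), and this agrees with the estimate to about 1.5 mm. Descending.

Emit:
{"api": "arm_command", "payload": {
  "targets": [
    [[0.002,-0.0015,0.03,0,0,0],[0,0,0.03,0,0,0],[0,0,0.03,0,0,0],[0,0,0.025,0,0,0],[0,0,0.02,0,0,0],[0,0,0.016,0,0,0],[0,0,0.01,0,0,0],[0,0,0,0,0,0],[0,0,0,0,0,0]]
  ]
}}

```text
clock: 3.28
position: [0.4584, -0.1807, 0.0482]
ee_rot: [2.71, 1.589, 0.001]
force: [-0.2, 0.5, 0.5]
width: 0.348
gripper_force: 0.0
```

Emit:
{"api": "arm_command", "payload": {
  "targets": [
    [[0,0,0,0,0,0],[0,0,0,0,0,0],[0,0,0,0,0,0],[0,0,0,0,0,0],[0,0,0,0,0,0],[0,0,0,0,0,0]]
  ],
  "jaw": 0,
  "newtons": 40
}}

```text
clock: 4.03
position: [0.4581, -0.1806, 0.0479]
ee_rot: [2.71, 1.589, 0.0]
force: [-0.3, 0.1, 4.6]
width: 0.086
gripper_force: 40.0
```

Emit:
{"api": "arm_command", "payload": {
  "targets": [
    [[0,0,-0.01,0,0,0],[0,0,-0.02,0,0,0],[0,0,-0.025,0,0,0],[0,0,-0.025,0,0,0],[0,0,-0.03,0,0,0],[0,0,-0.03,0,0,0],[0,0,-0.03,0,0,0],[0,0,-0.02,0,0,0],[0,0,0,0,0,0]]
  ]
}}

```text
clock: 5.15
position: [0.4586, -0.1807, 0.2392]
ee_rot: [2.708, 1.588, 0.003]
force: [0.2, -0.4, -2.3]
width: 0.082
gripper_force: 40.0
```

```bash
cat > t.py <<'E'
from h import *
from cell import arm
s=arm.observe();print(s["clock"],s["position"],s["joints"].round(2),s["width"],s["gripper_force"])
T=R.from_rotvec(s["ee_rot"]).as_matrix()
# coupon in tool: cx along tool? (tool y=-cy, tool z=-cz => tool x = cx)
L,lz,Rz=lens();Y=lz;Z=Rz@np.array([-1,0,1])/2**.5;X=np.cross(Y,Z)
M=np.c_[X,-Y,-Z]
lab=L+.09*lz
G=lab+X*(-.070)+Y*.004+Z*(.040-.020)  # grasp (x=-.03,z=.040)
print("goal",G,M.round(3).tolist());delta(s,G,M)
yaw=R.from_euler('z',np.degrees(np.arctan2(X[1],X[0])),degrees=True).as_matrix()
My=np.c_[yaw[:,0],-yaw[:,1],[0,0,-1]];print("yaw stage then pitch:");delta(s,G,My)
E
python3 t.py
```

```text
5.15 [ 0.45861996 -0.18065604  0.23922152] [ 0.51  0.25 -0.29  1.88  0.08  1.02 -0.33] 0.08233478838575309 39.9995219707489
goal [0.60157553 0.12408789 0.1976741 ] [[-0.09, 0.704, 0.704], [0.996, 0.064, 0.064], [0.0, 0.707, -0.707]]
turn first (tool): [-0.7582  0.2359 -0.5684]  then shift: [0.2907 0.0907 0.1494]  shift-in-old: [ 0.3357 -0.0242  0.0416]
yaw stage then pitch:
turn first (tool): [ 3.000e-03  4.000e-04 -6.002e-01]  then shift: [0.2907 0.1698 0.0415]  shift-in-old: [ 0.3357 -0.0242  0.0416]
```

Emit:
{"api": "arm_command", "payload": {
  "targets": [
    [[0,0,0,0,0,-0.1],[0,0,0,0,0,-0.1],[0,0,0,0,0,-0.1],[0,0,0,0,0,-0.1],[0,0,0,0,0,-0.1],[0,0,0,0,0,-0.1],[0.03,0,0,0,0,0],[0.03,0,0,0,0,0],[0.03,0,0,0,0,0],[0.03,0,0,0,0,0]]
  ]
}}

```text
clock: 6.4
position: [0.4463, -0.06, 0.2366]
ee_rot: [-2.118, -2.318, 0.001]
force: [0.8, 0.8, -1.5]
width: 0.08
gripper_force: 40.0
```

Emit:
{"api": "arm_command", "payload": {
  "targets": [
    [[0.03,0,0,0,0,0],[0.035,0,0,0,0,0],[0.035,0,0,0,0,0],[0.035,0,0,0,0,0],[0.035,0,0,0,0,0],[0,0,0,0,0,0],[0,0,0,0,0,0]]
  ]
}}

```text
clock: 7.28
position: [0.4315, 0.1076, 0.2369]
ee_rot: [-2.119, -2.319, 0.002]
force: [0.5, -0.2, 0.4]
width: 0.084
gripper_force: 40.0
```

Emit:
{"api": "arm_command", "payload": {
  "targets": [
    [[0,0,0,-0.05,0,0],[0,0,0,-0.1,0,0],[0,0,0,-0.1,0,0],[0,0,0,-0.1,0,0],[0,0,0,-0.1,0,0],[0,0,0,-0.1,0,0],[0,0,0,-0.1,0,0],[0,0,0,-0.1,0,0],[0,0,0,-0.035,0,0],[0,0,0,0,0,0]]
  ]
}}

```text
clock: 8.52
position: [0.4354, 0.0992, 0.2383]
ee_rot: [1.745, 1.888, 0.671]
force: [0.5, -0.5, -1.9]
width: 0.082
gripper_force: 40.0
```

```bash
python3 t.py
```

```text
8.525 [0.43540864 0.09917702 0.23833038] [ 0.31 -0.08 -0.83  2.48  1.27  0.26 -1.63] 0.08169142547298185 39.99923050403595
goal [0.60157553 0.12408789 0.1976741 ] [[-0.09, 0.704, 0.704], [0.996, 0.064, 0.064], [0.0, 0.707, -0.707]]
turn first (tool): [-0.0851  0.0256 -0.0007]  then shift: [0.0099 0.0899 0.1474]  shift-in-old: [0.0136 0.102  0.1389]
yaw stage then pitch:
turn first (tool): [ 0.7003  0.0238 -0.0107]  then shift: [0.0099 0.1677 0.0407]  shift-in-old: [0.0136 0.102  0.1389]
```

Emit:
{"api": "arm_command", "payload": {
  "targets": [
    [[0,0.006,0.016,0,0,0],[0,0.006,0.018,0,0,0],[0,0.006,0.018,0,0,0],[0,0.006,0.018,0,0,0],[0,0.006,0.018,0,0,0],[0,0.006,0.018,0,0,0],[0,0.006,0.018,0,0,0],[0,0.006,0.01,0,0,0],[0,0,0,0,0,0]]
  ]
}}

```text
clock: 9.65
position: [0.5593, 0.108, 0.1673]
ee_rot: [1.745, 1.888, 0.673]
force: [-0.3, -0.6, -0.4]
width: 0.081
gripper_force: 40.0
```

```bash
python3 t.py
```

```text
9.65 [0.55932307 0.10804417 0.16730408] [ 0.25  0.36 -0.82  2.34  1.86  0.53 -2.08] 0.08140840220580173 39.99897122383118
goal [0.60157553 0.12408789 0.1976741 ] [[-0.09, 0.704, 0.704], [0.996, 0.064, 0.064], [0.0, 0.707, -0.707]]
turn first (tool): [-0.0852  0.0246 -0.0015]  then shift: [0.0122 0.0523 0.0093]  shift-in-old: [0.0124 0.0528 0.0045]
yaw stage then pitch:
turn first (tool): [ 0.7002  0.0226 -0.011 ]  then shift: [ 0.0122  0.0435 -0.0304]  shift-in-old: [0.0124 0.0528 0.0045]
```

Emit:
{"api": "arm_command", "payload": {
  "targets": [
    [[0,0,0,-0.04,0.012,0],[0,0,0,-0.045,0.012,0],[0.006,0.01,0.005,0,0,0],[0.006,0.01,0.004,0,0,0],[0,0.01,0,0,0,0],[0,0.01,0,0,0,0],[0,0,0,0,0,0],[0,0,0,0,0,0]]
  ]
}}

```text
clock: 10.65
position: [0.5921, 0.1234, 0.1897]
ee_rot: [1.69, 1.848, 0.767]
force: [0.6, -0.3, -1.3]
width: 0.081
gripper_force: 40.0
```

```bash
python3 t.py
python3 - <<'E'
from h import *
from cell import arm
L,lz,Rz=lens()
from h import *
o=np.zeros((480,790,3),np.uint8)
for n,box,x in(("side",(120,170,320,410),0),("top",(180,130,330,280),400)):
    d=arm.get_image(n);np.savez(n+"2.npz",**d)
    x0,y0,x1,y1=box;c=cv2.resize(d["pixels"][y0:y1,x0:x1,::-1],(390,480 if n=="side" else 390));o[:c.shape[0],x:x+390]=c
cv2.imwrite("pics/hold.png",o)
E
```

```text
10.65 [0.59213924 0.12343018 0.18969388] [ 0.26  0.38 -0.84  2.32  1.99  0.57 -2.18] 0.08056262632554663 39.99917149543762
goal [0.60157553 0.12408789 0.1976741 ] [[-0.09, 0.704, 0.704], [0.996, 0.064, 0.064], [0.0, 0.707, -0.707]]
turn first (tool): [ 0.0013 -0.0002 -0.0008]  then shift: [-0.0002  0.0123  0.001 ]  shift-in-old: [-0.0002  0.0123  0.0011]
yaw stage then pitch:
turn first (tool): [ 7.867e-01 -5.000e-04 -6.000e-04]  then shift: [-0.0002  0.0095 -0.008 ]  shift-in-old: [-0.0002  0.0123  0.0011]
```

View pics/hold.png

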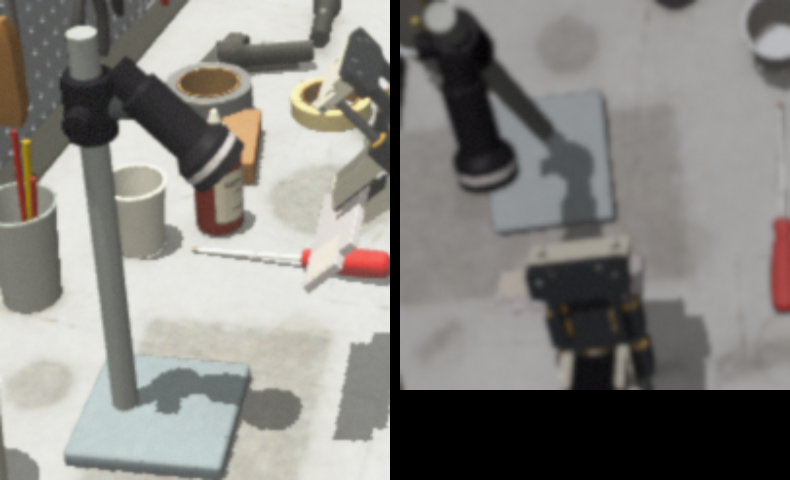

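In the side crop the coupon slopes below the barrel with its light label at about (325,262), facing the lens. In the top crop the coupon end shows at (513,285). Next I'll measure the label and the plate plane from the depth data.

Run:
```python
from h import *
L,lz,Rz=lens();e1=Rz@[0,1,0];e2=np.cross(lz,e1);F=np.c_[e1,e2,lz]
lab=L+.102*lz
for n in("side","top"):
    d=load(n+"2.npz");P=cloud(d);q=(P-L)@F
    print(n,"expected px",proj(d,lab).round(1))
    b=(abs(q[...,2]-.105)<.025)&(abs(q[...,0])<.05)&(abs(q[...,1])<.06)&(P[...,2]>.1)
    b&=d["z_map"]>0
    k=cv2.connectedComponentsWithStats(b.astype(np.uint8));i=1+k[2][1:,4].argmax();m=k[1]==i
    p=P[m];c=p.mean(0);u,S,V=np.linalg.svd(p-c,full_matrices=False);nrm=V[2]
    print(k[2][i],"lens-frame min/max",q[m].min(0).round(3),q[m].max(0).round(3),"angle",np.degrees(np.arccos(abs(nrm@lz))).round(1),"rms",S[2]/len(p)**.5)
    g=d["pixels"].max(-1);lm=m&(d["pixels"].min(-1)>185);print("white",lm.sum(), np.percentile(g[m],[5,25,50,75,95]))
    if lm.sum()>20: print("label lens-frame median",np.median(q[lm],0).round(4),q[lm].min(0).round(3),q[lm].max(0).round(3))
d=load("side2.npz")
cv2.imwrite("pics/lab.png",cv2.resize(d["pixels"][255:330,250:330,::-1],None,fx=7,fy=7,interpolation=cv2.INTER_CUBIC))
```

```text
side expected px [[285.3 297.9]]
[274 270  33  46 733] lens-frame min/max [-0.05  -0.031  0.1  ] [0.022 0.022 0.11 ] angle 3.6 rms 0.0020700842962433695
white 561 [149. 209. 226. 232. 238.]
label lens-frame median [-0.0112 -0.0076  0.1022] [-0.05  -0.031  0.1  ] [0.022 0.022 0.109]
top expected px [[226.1 237.5]]
[217 233  19  17 187] lens-frame min/max [-0.022 -0.034  0.1  ] [0.019 0.019 0.111] angle 4.8 rms 0.0020122530472861822
white 0 [135.3 152.  159.  167.  171. ]
```

View pics/lab.png

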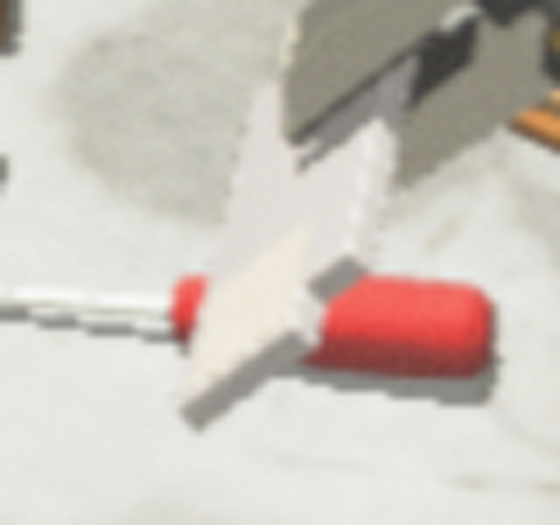

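The cream label shows on the upper face at crop (250,315), which is pixel (285.7,300) against the predicted (285.3,297.9). It is uncovered, with the notch on the upslope side. Now the last 12 mm along the lens axis.

Emit:
{"api": "arm_command", "payload": {
  "targets": [
    [[0,0.006,0,0,0,0],[0,0.006,0,0,0,0],[0,0,0,0,0,0],[0,0,0,0,0,0],[0,0,0,0,0,0],[0,0,0,0,0,0],[0,0,0,0,0,0],[0,0,0,0,0,0]]
  ]
}}

```text
clock: 11.75
position: [0.6008, 0.1244, 0.1982]
ee_rot: [1.69, 1.848, 0.768]
force: [0.0, -0.3, -1.3]
width: 0.085
gripper_force: 40.0
```

```bash
python3 t.py; python3 -c "
from cell import arm
import numpy as np
s=arm.observe();print(np.abs(s['dq']).max(),s['force'],s['gripper_force'])
print(arm.sign_off())"
```

```text
11.75 [0.60079418 0.12441668 0.19821731] [ 0.26  0.37 -0.82  2.29  1.96  0.54 -2.13] 0.08474719831427754 39.99937355518341
goal [0.60157553 0.12408789 0.1976741 ] [[-0.09, 0.704, 0.704], [0.996, 0.064, 0.064], [0.0, 0.707, -0.707]]
turn first (tool): [ 0.0014 -0.0005 -0.0008]  then shift: [-0.0004  0.0001  0.0009]  shift-in-old: [-0.0004  0.0001  0.0009]
yaw stage then pitch:
turn first (tool): [ 7.868e-01 -8.000e-04 -6.000e-04]  then shift: [-0.0004  0.0007  0.0005]  shift-in-old: [-0.0004  0.0001  0.0009]
0.0034457111323620776 [ 0.00381812 -0.26716018 -1.25434866] 39.99937355518341
the job is handed in; nothing more can be done
None
```

I handed in the job at 11.75 s of the 38 s allowed: the gripper holds the notched coupon still by its plain half, label up and facing the lens, with the tool within 1 mm of the pose I worked out for 90 mm from the glass; no verdict came back, and I did not re-image the other two coupons.

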